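# Fit the kiln lid's counterweight and tip the lid open

## Robot

A 6-joint arm with a two-finger parallel gripper is mounted at the origin on the work surface. World frame = base frame: x ahead of the robot, y to its left, z up, the work surface at z = 0. Lengths are in m, angles in degrees, forces in N, time in s.
With the tool pointing down it reaches from about 0.375 to 0.9 m from the base axis. Payload 3.1 kg.
Tool frame: the origin (TCP) lies where the fingers leave the gripper's body, on its centre line; the fingertips stand 70 mm ahead of it and the grasp point (between the pads) lies 51 mm ahead of it; y points along the fingers, z is the direction in which the jaws open and shut, and the axes are right-handed (so a half turn about y gives the same grasp; the last joint's range is limited). The gripper opens to 87 mm and grips with 3 to 60 N. Pads are 19 mm wide; open, the fingers measure 117 mm over their backs; the gripper's body (75 mm by 190 mm) begins 51 mm behind the grasp point.
Start: joints at [-87.462, 30.224, 82.088, -0, 67.689, -10.227], TCP at [0.138, -0.61, 0.292] pointing down, gripper open.
Joint ranges: [-176.69, 176.69], [-43.24, 126.21], [12.49, 139.97], [-82, 262], [0, 151.66], [-163.58, 163.58]. Speed limits (degrees/s): [159.86, 159.86, 180, 180, 180, 180].

## Interface

Orientations are given as a 3x3 rotation matrix whose columns are the frame's x, y, z axes.
In Python, from rig import bot gives the robot as it stands.
- The arm moves only by the shell command python3 -m pendant 'ROWS'. ROWS is JSON, a list of rows, each a list of 3 entries, a list of its own where there are three numbers: the shift along the tool's x, y, z in cm, then the turn, a rotation vector about the tool's x, y, z in rad, then the closure, from 0 (fully open) to 1 (shut). In form: [[[dx, dy, dz], [ax, ay, az], jaw], ...]. A call has 1 to 20 rows; each row shifts and turns the commanded pose from where the row before left it, along the tool's axes as they then stand; what a row does not reach is not made up. A row lasts 1/12 s, in which the tool goes at most 41.7 mm and 7.16 degrees, less where a joint would pass 70% of its speed; a pose out of reach is approached as far as the arm can. A call with a gripper value outside its range is refused whole. The fingers move at their own pace and stop on an object; the grip force is fixed at half the most. Time passes only in rows, so rows that do not move let the fingers close. It gives the time, the measured TCP pose, the force and the opening at its end, in the units of the state.
- bot.read_state(): the state, without advancing time (a new reading comes with each control period).
- bot.capture(name): name is "scene" or "top" or "wrist"; returns a dict with "img" (480x640x3 uint8, red, green, blue), "fx", "fy", "cx", "cy" (pixels), "k1" (the pictures are not rectified: a ray, as slopes to the right and down, at radius r is drawn at 1 + k1 r^2 times it, then the intrinsics apply), "R" (3x3) and "t" (3): a world point X has camera coordinates R X + t. Camera axes: x right, y down, z forward; pixel columns grow to the right and rows downward; lengths in m; the calibration is good to about 2 mm. A picture is of the moment at which its call begins. There is no depth.
- bot.hand_in(): hands the job in, once; it reports no verdict.
The state is a dict: "time_s": time; "joint_positions": joint angles; "qvel": joint speeds; "tau": joint torques, N m; "position": TCP position; "tcp_rot": TCP orientation; "force": force on the tool from outside, world axes, zero at the start; "moment": the same for the moment, N m; "opening": opening from 0.0 (shut) to 1.0 (fully open).
Only numpy, scipy, OpenCV 4.12 (cv2) and the standard library are available. Lean on these libraries where they do the work, as an engineer would, in place of code of your own. Each camera call takes 0.05 s, during which the arm holds its last target.

## Task

The small test kiln's lid falls shut because its counterweight has been taken off. Slip the dark steel weight down over the upright post on the lid's tail until it is fully home on the red carriage, gently and with the lid still shut, and let go of it; then lift the lid by its wooden handle past its balance point, without flinging it, so that it rests wide open by itself with the weight still in place. Leave the other things on the table where they are.

Things in the scene. Friction and masses are not known exactly. Their poses are not given: they have to be found in the camera images.
- kiln: Bench-top test kiln, fixed: steel-jacketed white box 220 (its x) x 190 (its y) x 134 mm high, blue control box on its -x side reaching 159 mm from the centre, up to 108 mm high. Origin: centre of the underside, on the table. Lid handle at its +y side, hinge and balance tail at its -y side. Place and yaw vary.
- lid (a joint): Lid angle, rad: 0 shut, grows as the handle rises, 1.15 fully open (fixed stop). Damped hinge (0.4 N m s/rad). Without the weight the lid (0.75 kg) always falls shut. With it, it takes 1 to 2 N at the handle to start, balances somewhere between 0.3 and 0.75 rad (depends on the carriage's place and the masses), and beyond that swings open to the stop and stays.
- hinge (a point): Point on the lid's hinge axis at its middle, 98 mm from the kiln's centre (towards kiln -y), 135 mm above the table. The axis is this frame's x. This frame turns with the lid: y points from hinge to handle, z out of the lid's top face.
- grip (a point): Middle of the handle bar: a round wooden bar, 14 mm in diameter, 130 mm long along this frame's x, carried by a 14 mm rod at each end; 250 mm along y and 16 mm along z from the hinge point. 47 mm are free between the bar and the lid's edge. Axes as hinge; moves with the lid.
- tail (a point): Point on the balance tail, on the lid's middle line, 73 mm behind the hinge (-y), 60 mm above it when shut: centre of the red carriage's top face (carriage 50 x 30 x 14 mm) at mid travel. Pressing the shut lid's tail down with more than about 8 N levers the lid open. Axes as hinge; moves with the lid.
- post (a point): 40 mm above tail (along z): where the flat top (1 mm chamfer) of the steel post, 14 mm in diameter, WOULD be at mid travel. The post stands on the middle of the red carriage, which is clamped anywhere up to 12 mm from here either way along this frame's y; its true place is NOT reported: find it by feel or by sight. Axes as hinge.
- weight: Counterweight: loose dark steel block, 42 x 42 mm (sides along its x and y), 50 mm high, with a round 20 mm bore (1 mm chamfer) right through its middle along z, about 0.5 kg. Origin: centre of its underside. Stands upright on the table, place swapped at random with the pot. Seated, its underside lies on the carriage's top face; its yaw there does not matter.
- pot: Bystander: small terracotta cup, 72 mm across, 60 mm high; origin centre of underside.
- mug: Bystander: blue mug, 80 mm across, 85 mm high; origin centre of underside.
- jar: Bystander: green glass jar with white cap, 70 mm across, 90 mm high; origin centre of underside.
- bowl: Bystander: white bowl, 120 mm across, 50 mm high; origin centre of underside.
- brush: Bystander: glazing brush lying on the table; origin on its underside.
- roller: Bystander: wooden roller, 30 mm thick, 200 mm long, lying on the table; origin on its underside.
Not all that is in view belongs to the job. There is more than one size of the weight; the job needs the middle-sized.

How it is judged:
By the outcome, as a careful person would: the job done as asked, in the order asked, and still so for the second after the job is handed in, with the robot touching nothing.
It also fails if it takes over 72 s, if anything falls off the work surface, if the arm or the gripper's body presses on something with over 40 N, if the wrist force passes 120 N, or if a joint passes its speed limit or range.

## Working session

There is one attempt and no reset: what is moved stays moved. The work goes in short steps, Python scripts to look and compute and a shell command to move; the robot and the scene stay as the last step left them, time stands still between calls to the robot, and variables do not carry over. Pictures are saved under pics/ and viewed, and the job is handed in when it is done.

```bash
ls; mkdir -p pics
python3 - <<'E'
from rig import bot
import cv2
s=bot.read_state()
for k,v in s.items(): print(k,v)
for n in ["scene","top","wrist"]:
    c=bot.capture(n); cv2.imwrite(f"pics/{n}0.png",c["img"][:,:,::-1]); print(n,{k:c[k] for k in c if k!="img"})
E
```

```text
pics
time_s 0.0
joint_positions [-8.74614949e+01  3.02781737e+01  8.21561745e+01  2.29836838e-04
  6.76877452e+01 -1.02266648e+01]
qvel [-0.03699053 -0.0963397  -0.0595528  -0.02268079 -0.05988649 -0.11074729]
tau [ 1.86822158e-04 -4.40044320e+01 -1.76592261e+01  6.32551708e-02
  5.81339083e-02 -1.68843071e-04]
position [ 0.13810767 -0.60895889  0.29128113]
tcp_rot [[-9.75284208e-01 -9.06731036e-05  2.20954081e-01]
 [-2.20953769e-01  2.12900282e-03 -9.75281959e-01]
 [-3.81980020e-04 -9.99997730e-01 -2.09641740e-03]]
force [ 1.33782793  1.06032361 -0.05163887]
moment [-0.02914309  0.01971547  0.03066786]
opening 0.9999638280032599
scene {'fx': 484.13999854995194, 'fy': 484.13999854995194, 'cx': 322.80347198446196, 'cy': 242.55533685066317, 'k1': 0.0014685107131024975, 'R': array([[-0.44604645,  0.89489924, -0.01406806],
       [ 0.76887596,  0.37509216, -0.51781815],
       [-0.45811825, -0.24178754, -0.85537504]]), 't': array([ 0.22209164, -0.36134176,  1.49262508])}
top {'fx': 460.28236997956174, 'fy': 460.28236997956174, 'cx': 321.3004741012291, 'cy': 236.8781753363018, 'k1': -0.0888877452609654, 'R': array([[ 0.01059438, -0.99991946,  0.00698809],
       [-0.9891639 , -0.01150332, -0.14636414],
       [ 0.14643274, -0.00536173, -0.9892061 ]]), 't': array([0.01508412, 0.58617221, 1.2523307 ])}
wrist {'fx': 380.1560708670354, 'fy': 380.1560708670354, 'cx': 316.78824268166755, 'cy': 237.3218252635334, 'k1': -0.06082566611673987, 'R': array([[ 0.22054715, -0.9753735 , -0.00234399],
       [-0.92976315, -0.21095903,  0.301723  ],
       [-0.2947871 , -0.06436479, -0.95339275]]), 't': array([-0.62228016, -0.03525588,  0.39288341])}
```

View pics/scene0.png

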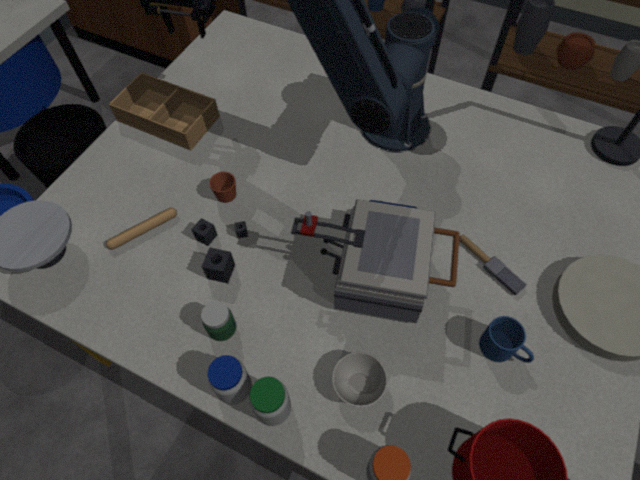

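View pics/top0.png

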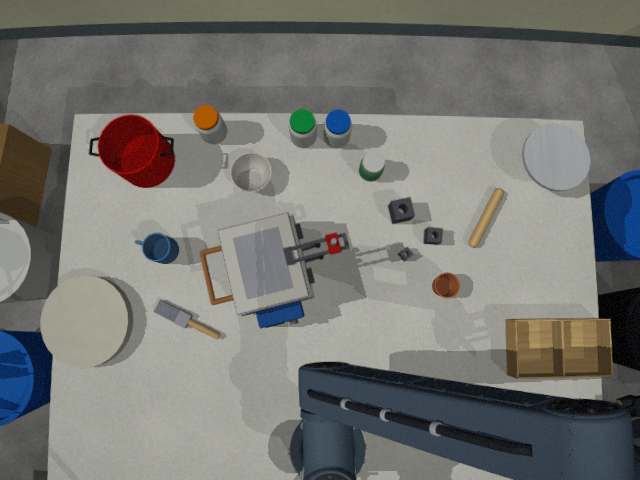

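View pics/wrist0.png

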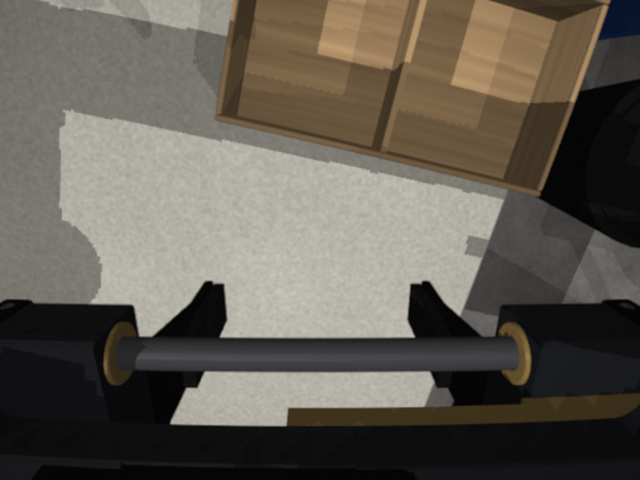

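In the top view, three dark blocks could be taken for the weight: (401,210) large, (433,236) middle and (405,254) small. The kiln is at about (265,262), with the red carriage at (336,243) and the wooden handle at (210,275). Next I'll measure these.

```bash
cat > h.py <<'E'
import numpy as np, cv2
from rig import bot
def ray(c,u,v):
    p=cv2.undistortPoints(np.array([[[u,v]]],float),np.array([[c["fx"],0,c["cx"]],[0,c["fy"],c["cy"]],[0,0,1]]),np.array([c["k1"],0,0,0.]))[0,0]
    d=c["R"].T@np.array([p[0],p[1],1]); o=-c["R"].T@c["t"]; return o,d/np.linalg.norm(d)
def onz(c,u,v,z):
    o,d=ray(c,u,v); return o+d*(z-o[2])/d[2]
def tri(rs):
    A=np.zeros((3,3));b=np.zeros(3)
    for o,d in rs:
        P=np.eye(3)-np.outer(d,d);A+=P;b+=P@o
    x=np.linalg.solve(A,b); return x,[np.linalg.norm((np.eye(3)-np.outer(d,d))@(x-o)) for o,d in rs]
def pix(c,X):
    K=np.array([[c["fx"],0,c["cx"]],[0,c["fy"],c["cy"]],[0,0,1]])
    return cv2.projectPoints(np.array([X],float),cv2.Rodrigues(c["R"])[0],c["t"],K,np.array([c["k1"],0,0,0.]))[0][0,0]
def crop(c,x0,y0,x1,y1,s,name):
    im=c["img"][y0:y1,x0:x1,::-1]; cv2.imwrite("pics/"+name,cv2.resize(im,None,fx=s,fy=s,interpolation=cv2.INTER_CUBIC))
E
python3 - <<'E'
from h import *
c=bot.capture("top"); crop(c,190,190,460,310,3,"a.png") if 0 else crop(c,195,195,460,330,3,"a.png")
g=c["img"].max(2); 
m=((g<75)).astype(np.uint8)[190:270,380:450]
n,l,st,ce=cv2.connectedComponentsWithStats(m)
for i in range(1,n):
    if st[i,4]>30: print(st[i],ce[i]+[380,190])
c2=bot.capture("scene"); crop(c2,180,180,470,320,2.7,"b.png")
E
```

```text
[  8   8  26  26 386] [400.46373057 211.00777202]
[ 44  38  18  17 190] [431.67894737 236.51578947]
[18 58 13 13 76] [404.32894737 254.32894737]
```

View pics/a.png

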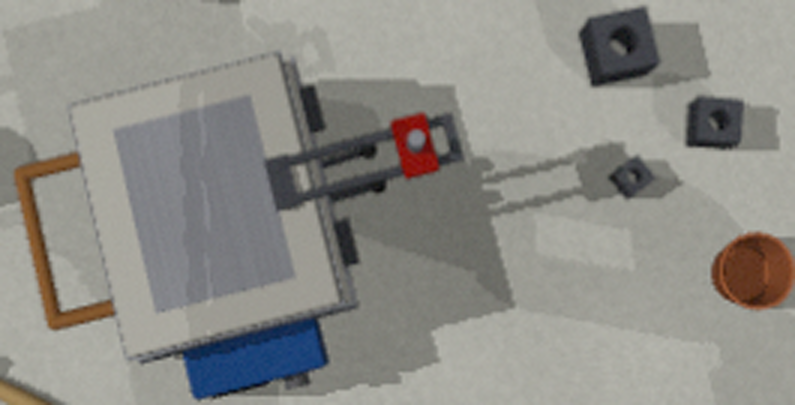

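View pics/b.png

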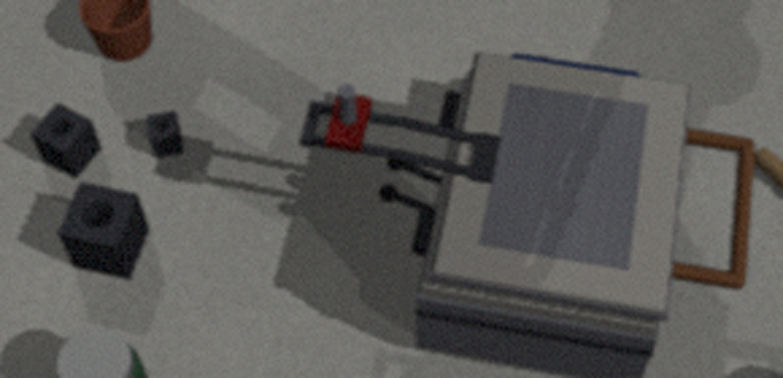

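Run:
```python
from h import *
np.set_printoptions(precision=4,suppress=True)
t=bot.capture("top"); s=bot.capture("scene")
A=lambda x,y:(x/3+195,y/3+195)
B=lambda x,y:(x/2.7+180,y/2.7+180)
print("bore T",onz(t,*A(719,121),.05)," S",onz(s,*B(64,125),.05))
print("weight corners", [onz(t,*A(*p),.05) for p in [(688,137),(694,96),(743,98),(738,146)]])
print("posttop T",onz(t,*A(417,138),.235),"S",onz(s,*B(346,90),.235))
print(tri([ray(t,*A(417,138)),ray(s,*B(346,90))]))
hc=[onz(t,*A(*p),.151) for p in [(19,171),(54,324)]]; print("handle",hc)
hs=[onz(s,*B(*p),.151) for p in [(748,142),(738,281)]]; print("handleS",hs)
for q in [(70,103),(275,53),(353,304),(136,358)]: print("lidcorner",onz(t,*A(*q),.15))
for q in [(393,122),(427,114),(438,170),(405,177)]: print("carr",onz(t,*A(*q),.195))
```

```text
bore T [ 0.5931 -0.2981  0.05  ]  S [ 0.5931 -0.2952  0.05  ]
weight corners [array([ 0.5775, -0.2683,  0.05  ]), array([ 0.6166, -0.2749,  0.05  ]), array([ 0.6153, -0.3216,  0.05  ]), array([ 0.5695, -0.3156,  0.05  ])]
posttop T [ 0.548  -0.0078  0.235 ] S [ 0.5494 -0.0059  0.235 ]
(array([ 0.5481, -0.0074,  0.2325]), [np.float64(0.0006044709752771327), np.float64(0.0006044709752771042)])
handle [array([0.527 , 0.3308, 0.151 ]), array([0.3973, 0.2951, 0.151 ])]
handleS [array([0.3975, 0.2961, 0.151 ]), array([0.5266, 0.3306, 0.151 ])]
lidcorner [0.5868 0.2894 0.15  ]
lidcorner [0.6327 0.1129 0.15  ]
lidcorner [0.4176 0.0424 0.15  ]
lidcorner [0.3699 0.2247 0.15  ]
carr [0.5667 0.0108 0.195 ]
carr [ 0.5737 -0.0173  0.195 ]
carr [ 0.5271 -0.0266  0.195 ]
carr [0.521  0.0005 0.195 ]
```

The middle block at top (434,236) measures about 42 mm, with its bore at (0.593,-0.297). The other two blocks are clearly larger and smaller, so this is the one. The two views agree on the post top, (0.548,-0.007). I'll move above the block for a close look.

```bash
python3 -m pendant '[[[-3.42,0,-1.36],[0,0,0],0],[[-3.42,0,-1.36],[0,0,0],0],[[-3.42,0,-1.36],[0,0,0],0],[[-3.42,0,-1.36],[0,0,0],0],[[-3.42,0,-1.36],[0,0,0],0],[[-3.42,0,-1.36],[0,0,0],0],[[-3.42,0,-1.36],[0,0,0],0],[[-3.42,0,-1.36],[0,0,0],0],[[-3.42,0,-1.36],[0,0,0],0],[[-3.42,0,-1.36],[0,0,0],0],[[-3.42,0,-1.36],[0,0,0],0],[[-3.42,0,-1.36],[0,0,0],0],[[-3.42,0,-1.36],[0,0,0],0],[[-3.42,0,-1.36],[0,0,0],0],[[0,0,0],[0,0.12,0],0.25],[[0,0,0],[0,0.12,0],0.25],[[0,0,0],[0,0.12,0],0.25],[[0,0,0],[0,0,0],0.25],[[0,0,0],[0,0,0],0.25]]'
python3 - <<'E'
from h import *
w=bot.capture("wrist"); cv2.imwrite("pics/w1.png",w["img"][:,:,::-1])
s=bot.read_state(); print(s["position"],s["tcp_rot"],s["opening"])
print(pix(w,[.593,-.2965,.05]))
E
```

```text
time_s: 1.93
position: [0.563, -0.3179, 0.2921]
tcp_rot: [[-0.991, -0.0, -0.134], [0.134, 0.0, -0.991], [0.0, -1.0, -0.0]]
force: [-0.4, 0.7, 0.2]
opening: 0.77
[ 0.56291461 -0.31808491  0.29220748] [[-9.90969675e-01 -1.11610161e-04 -1.34086131e-01]
 [ 1.34086118e-01  1.15196740e-04 -9.90969676e-01]
 [ 1.26048570e-04 -9.99999987e-01 -9.91911028e-05]] 0.7641514154150502
[290.45594027 184.65468398]
```

View pics/w1.png

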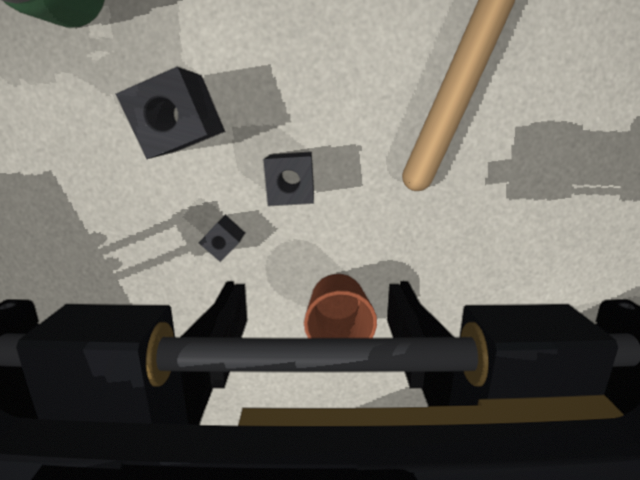

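The wrist view shows the middle block at (289,179), with its bore clearly visible. The large block is at (165,115), the small one at (222,238), and the pot is below the jaws.

Run:
```python
from h import *
np.set_printoptions(precision=4,suppress=True)
w=bot.capture("wrist"); crop(w,110,50,340,270,3,"w1c.png")
print(w["R"],-w["R"].T@w["t"])
K=[(264,157),(312,153),(314,203),(268,206)]
P=[onz(w,*p,.05) for p in K]; print(np.array(P),np.mean(P,0), [np.linalg.norm(P[i]-P[i-1]) for i in range(4)])
for a,b in [(0,1),(3,2),(1,2),(0,3)]:
    d=P[b]-P[a]; print(np.degrees(np.arctan2(d[1],d[0]))%90)
print("bore",onz(w,290,179,.05))
for p in [(117,95),(180,67),(208,132),(147,158)]: print("L",onz(w,*p,.06))
```

```text
[[-0.1345 -0.9909 -0.0006]
 [-0.9446  0.128   0.3023]
 [-0.2995  0.0413 -0.9532]] [ 0.6464 -0.3277  0.3846]
[[ 0.62   -0.2776  0.05  ]
 [ 0.6177 -0.3194  0.05  ]
 [ 0.5737 -0.3151  0.05  ]
 [ 0.5765 -0.2736  0.05  ]] [ 0.597  -0.2964  0.05  ] [np.float64(0.043618452942653256), np.float64(0.04183944622523953), np.float64(0.04421639063671903), np.float64(0.041546814921978995)]
86.85333563067891
86.04436068254995
84.39487161955608
84.75129392493793
bore [ 0.5979 -0.297   0.05  ]
L [ 0.6878 -0.1677  0.06  ]
L [ 0.7006 -0.2245  0.06  ]
L [ 0.6476 -0.2364  0.06  ]
L [ 0.6342 -0.1797  0.06  ]
```

View pics/w1c.png

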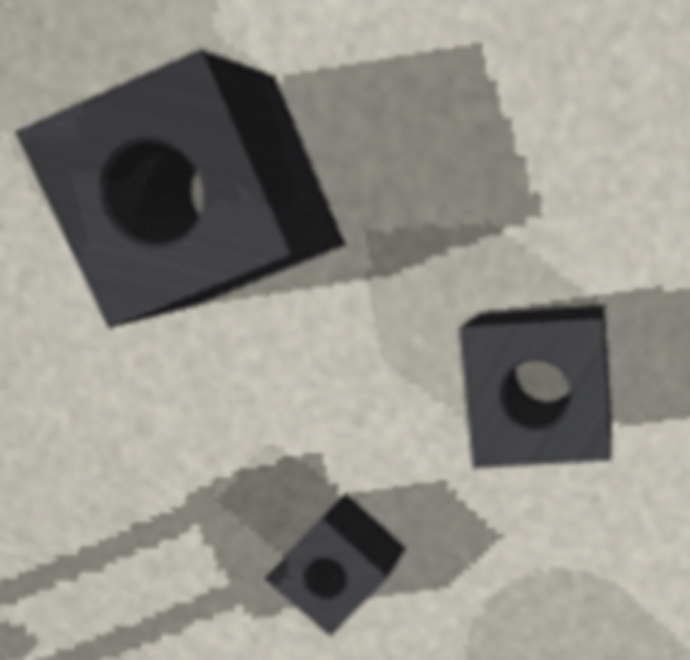

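```bash
python3 -m pendant '[[[0,0,0],[0,-0.055,0],0.25],[[-3.03,0,-2.45],[0,0,0],0.25],[[0,3.4,0],[0,0,0],0.25],[[0,3.4,0],[0,0,0],0.25],[[0,3.4,0],[0,0,0],0.25],[[0,3.4,0],[0,0,0],0.25],[[0,0,0],[0,0,0],0.25]]'
python3 - <<'E'
from h import *
c=bot.capture("top"); crop(c,380,190,480,270,7,"t2.png")
w=bot.capture("wrist"); cv2.imwrite("pics/w2.png",w["img"][:,:,::-1])
E
```

```text
time_s: 2.62
position: [0.5912, -0.2937, 0.149]
tcp_rot: [[-0.997, -0.012, -0.081], [0.081, 0.009, -0.997], [0.013, -1.0, -0.008]]
force: [-1.5, 0.6, -0.9]
opening: 0.748
```

View pics/w2.png

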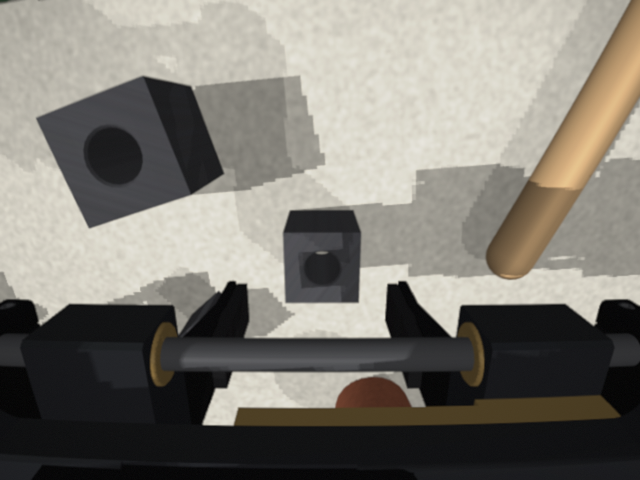

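The block at (321,266) is square to the jaws and lies between them. I'll refine its position from this view.

Run:
```python
from h import *
np.set_printoptions(precision=4,suppress=True)
w=bot.capture("wrist");s=bot.read_state(); print(s["position"],s["tcp_rot"])
P=np.array([onz(w,*p,.05) for p in [(284,233),(359,233),(359,302),(285,302)]]);print(P,P.mean(0))
b=onz(w,321,267,.05);print("bore",b)
for q in (P.mean(0),b): print("tool cm",100*s["tcp_rot"].T@(q-s["position"]))
```

```text
[ 0.5959 -0.2969  0.1574] [[-0.9967  0.0015 -0.0817]
 [ 0.0817 -0.0011 -0.9967]
 [-0.0016 -1.      0.0009]]
[[ 0.6198 -0.2782  0.05  ]
 [ 0.6165 -0.3189  0.05  ]
 [ 0.5748 -0.3169  0.05  ]
 [ 0.5783 -0.2743  0.05  ]] [ 0.5974 -0.2971  0.05  ]
bore [ 0.5983 -0.2967  0.05  ]
tool cm [-0.1326 10.7433 -0.0013]
tool cm [-0.2288 10.7434 -0.0442]
```

```bash
python3 -m pendant '[[[-0.15,1.5,0],[0,0,0],0.25],[[0,1.5,0],[0,0,0],0.25],[[0,1.5,0],[0,0,0],0.25],[[0,1.5,0],[0,0,0],0.25],[[0,1.2,0],[0,0,0],0.25],[[0,0,0],[0,0,0],0.25],[[0,0,0],[0,0,0],0.25]]'; python3 -m pendant '[[[0,0,0],[0,0,0],0.6],[[0,0,0],[0,0,0],0.6],[[0,0,0],[0,0,0],0.6],[[0,0,0],[0,0,0],0.6],[[0,0,0],[0,0,0],0.6],[[0,0,0],[0,0,0],0.6]]'
```

```text
time_s: 3.35
position: [0.597, -0.2964, 0.0846]
tcp_rot: [[-0.997, 0.0, -0.082], [0.082, -0.0, -0.997], [-0.001, -1.0, 0.0]]
force: [-0.1, -0.6, 0.9]
opening: 0.747
time_s: 3.85
position: [0.597, -0.2966, 0.085]
tcp_rot: [[-0.997, 0.001, -0.082], [0.082, -0.001, -0.997], [-0.001, -1.0, 0.001]]
force: [-0.0, -0.3, 3.6]
opening: 0.48
```

```bash
python3 -m pendant '[[[0,-0.5,0],[0,0,0],0.8],[[0,-1,0],[0,0,0],0.8],[[0,-2,0],[0,0,0],0.8],[[0,-3,0],[0,0,0],0.8],[[0,-3,0],[0,0,0],0.8],[[0,-3,0],[0,0,0],0.8],[[0,-3,0],[0,0,0],0.8],[[0,-3,0],[0,0,0],0.8],[[0,-3,0],[0,0,0],0.8],[[0,-3,0],[0,0,0],0.8],[[0,-2,0],[0,0,0],0.8],[[0,0,0],[0,0,0],0.8],[[0,0,0],[0,0,0],0.8],[[0,0,0],[0,0,0],0.8]]'
python3 - <<'E'
from h import *
np.set_printoptions(precision=4,suppress=True)
s=bot.read_state();print(s["force"],s["position"],s["opening"])
w=bot.capture("wrist"); cv2.imwrite("pics/w3.png",w["img"][:,:,::-1])
print(100*s["tcp_rot"].T@(np.array([.5485,-.0068,.35])-s["position"]))
E
```

```text
time_s: 5.02
position: [0.5955, -0.2953, 0.347]
tcp_rot: [[-0.997, -0.004, -0.082], [0.082, 0.003, -0.997], [0.004, -1.0, -0.003]]
force: [-0.6, 0.9, -6.0]
opening: 0.478
[-0.6129  0.9075 -5.9629] [ 0.5955 -0.2953  0.347 ] 0.4784002880154492
[  7.055   -0.1975 -28.3683]
```

View pics/w3.png

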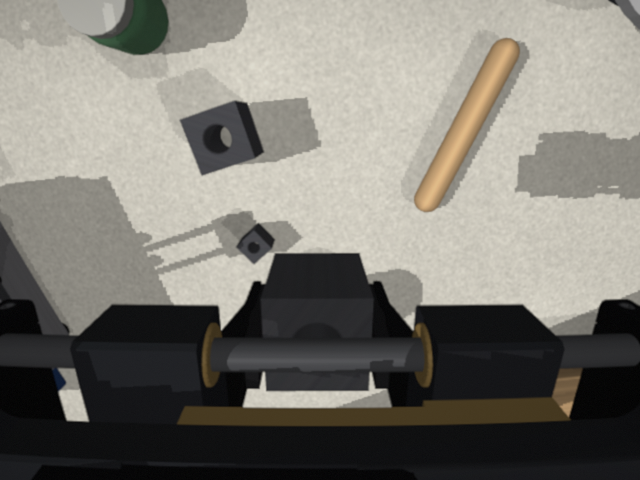

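```bash
python3 -m pendant '[[[0.44,0,-1.8],[0,0,0],0.8],[[0.88,0,-3.6],[0,0,0],0.8],[[0.88,0,-3.6],[0,0,0],0.8],[[0.88,0,-3.6],[0,0,0],0.8],[[0.88,0,-3.6],[0,0,0],0.8],[[0.44,0,-1.8],[0,0,0],0.8],[[0,0,0],[0,0,0],0.8],[[0,0,0],[0,0,0],0.8],[[0,0,0],[0,0,0],0.8]]'
python3 - <<'E'
from h import *
np.set_printoptions(precision=4,suppress=True)
s=bot.read_state();print(s["position"],s["tcp_rot"])
w=bot.capture("wrist"); cv2.imwrite("pics/w4.png",w["img"][:,:,::-1])
print(pix(w,[.5485,-.0068,.235]))
P=s["position"]; 
for p in [(262,297),(374,297)]:
  print(100*s["tcp_rot"].T@(onz(w,*p,P[2]-.035)-P))
c=bot.capture("top"); crop(c,300,180,420,280,6,"t4.png")
c=bot.capture("scene"); crop(c,200,120,360,260,5,"s4.png")
E
```

```text
time_s: 5.82
position: [0.5675, -0.1135, 0.3479]
tcp_rot: [[-0.997, -0.002, -0.082], [0.082, 0.0, -0.997], [0.002, -1.0, 0.0]]
force: [-0.5, -0.5, -4.5]
opening: 0.477
[ 0.5675 -0.1135  0.3479] [[-0.9966 -0.0021 -0.0819]
 [ 0.0819  0.0001 -0.9966]
 [ 0.0021 -1.      0.    ]]
[148.6875 309.6413]
[-2.0528  3.4956 -2.2072]
[-2.0517  3.4958  1.946 ]
```

View pics/w4.png

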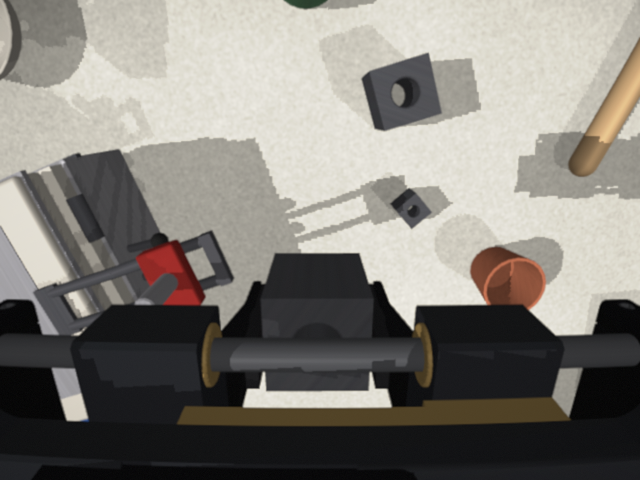

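View pics/s4.png

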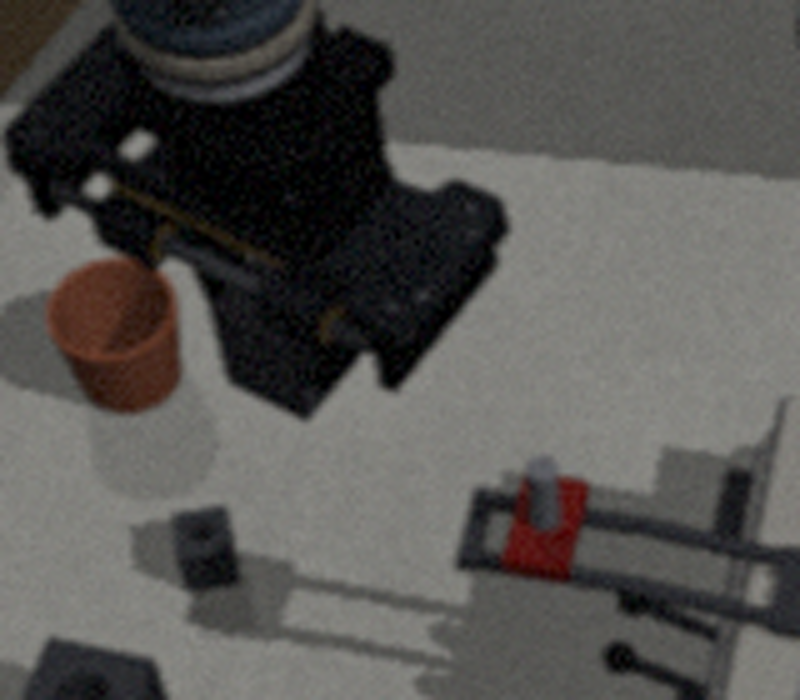

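```bash
python3 -m pendant '[[[2.5,0,0],[0,0,0],0.8],[[2.5,0,0],[0,0,0],0.8],[[0,0,0],[0,0,0],0.8],[[0,0,0],[0,0,0],0.8],[[0,0,0],[0,0,0],0.8]]'
python3 - <<'E'
from h import *
np.set_printoptions(precision=4,suppress=True)
s=bot.read_state();print(s["position"],s["tcp_rot"])
w=bot.capture("wrist"); crop(w,60,160,320,320,3,"w5.png")
print(pix(w,[.5485,-.0068,.235]))
E
```

```text
time_s: 6.38
position: [0.5185, -0.1102, 0.3496]
tcp_rot: [[-0.997, 0.002, -0.084], [0.084, -0.001, -0.997], [-0.002, -1.0, 0.001]]
force: [0.3, -0.6, -4.7]
opening: 0.484
[ 0.5185 -0.1102  0.3496] [[-0.9965  0.0019 -0.0835]
 [ 0.0835 -0.0008 -0.9965]
 [-0.002  -1.      0.0006]]
[136.9996 233.1555]
```

View pics/w5.png

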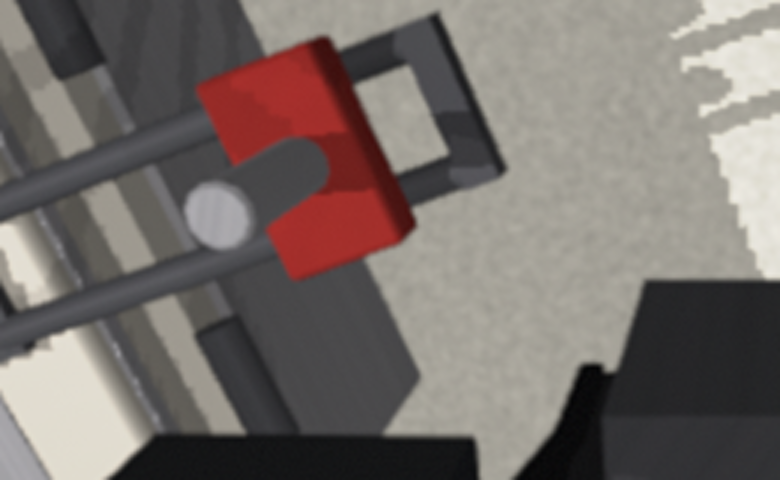

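The crop shows the post top at about (133,231) and the red carriage around (160,210), with nothing blocking the view.

Run:
```python
from h import *
np.set_printoptions(precision=4,suppress=True)
s=bot.read_state()
w=bot.capture("wrist"); print(bot.read_state()["position"])
W=lambda x,y:(x/3+60,y/3+160)
p=onz(w,*W(219,214),.235); print("post",p,100*s["tcp_rot"].T@(p-s["position"]))
t=bot.capture("top"); sc=bot.capture("scene")
print(tri([ray(w,*W(219,214)),ray(t,195+417/3,195+138/3),ray(sc,180+346/2.7,180+90/2.7)]))
for q in [(185,214),(253,214)]: print(onz(w,*W(*q),.235))
C=np.array([onz(w,*W(*q),.195) for q in [(197,85),(318,40),(395,240),(290,280)]]);print(C,C.mean(0))
```

```text
[ 0.5189 -0.11    0.3495]
post [ 0.5501 -0.0046  0.235 ] [ -2.2154  11.4602 -10.781 ]
(array([ 0.5492, -0.0062,  0.2354]), [np.float64(0.001659340246996686), np.float64(0.0020416979747124174), np.float64(0.0005024288821595024)])
[0.5506 0.0021 0.235 ]
[ 0.5495 -0.0113  0.235 ]
[[ 0.5698  0.015   0.195 ]
 [ 0.577  -0.0142  0.195 ]
 [ 0.5303 -0.023   0.195 ]
 [ 0.5227  0.0035  0.195 ]] [ 0.55   -0.0047  0.195 ]
```

```bash
python3 -m pendant '[[[-0.5,0,-2.13],[0,0,0],0.8],[[-0.6,0,-3],[0,0,0],0.8],[[-0.6,0,-3],[0,0,0],0.8],[[-0.5,0,-2.5],[0,0,0],0.8],[[0,0,0],[0,0,0],0.8],[[0,0,0],[0,0,0],0.8],[[0,0.9,0],[0,0,0],0.8],[[0,0.9,0],[0,0,0],0.8],[[0,0,0],[0,0,0],0.8],[[0,0,0],[0,0,0],0.8],[[0,0,0],[0,0,0],0.8]]'
python3 - <<'E'
from h import *
s=bot.read_state();print(s["position"],s["tcp_rot"],s["force"])
w=bot.capture("wrist"); cv2.imwrite("pics/w6.png",w["img"][:,:,::-1])
c=bot.capture("scene"); crop(c,230,140,370,260,5.5,"s6.png")
E
```

```text
time_s: 7.5
position: [0.5484, -0.0057, 0.3309]
tcp_rot: [[-0.997, -0.001, -0.083], [0.083, 0.0, -0.997], [0.001, -1.0, -0.0]]
force: [0.4, -0.2, -5.5]
opening: 0.481
[ 0.54840322 -0.00572372  0.33091905] [[-9.96518347e-01 -5.98710567e-04 -8.33716073e-02]
 [ 8.33715706e-02  8.59851347e-05 -9.96518527e-01]
 [ 6.03794891e-04 -9.99999817e-01 -3.57703240e-05]] [ 0.38746925 -0.20005799 -5.52410262]
```

View pics/s6.png

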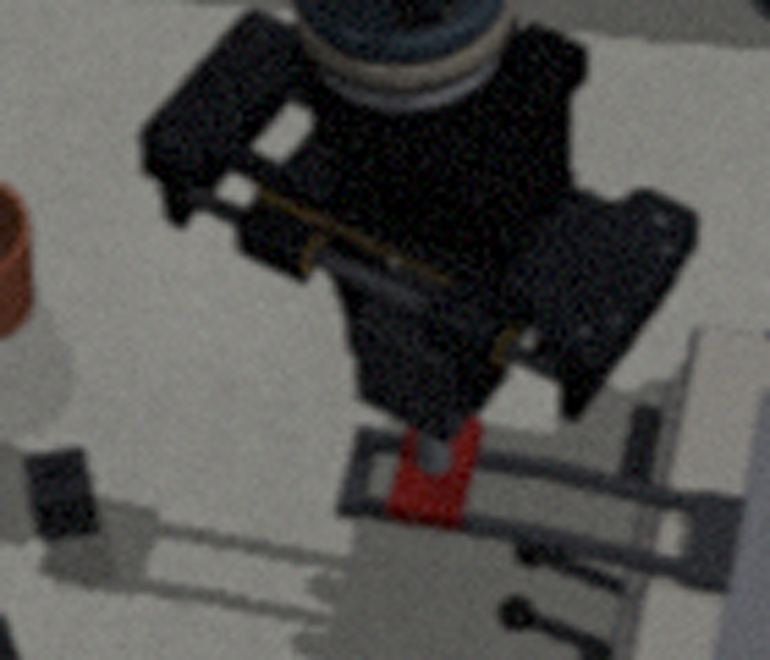

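View pics/w6.png

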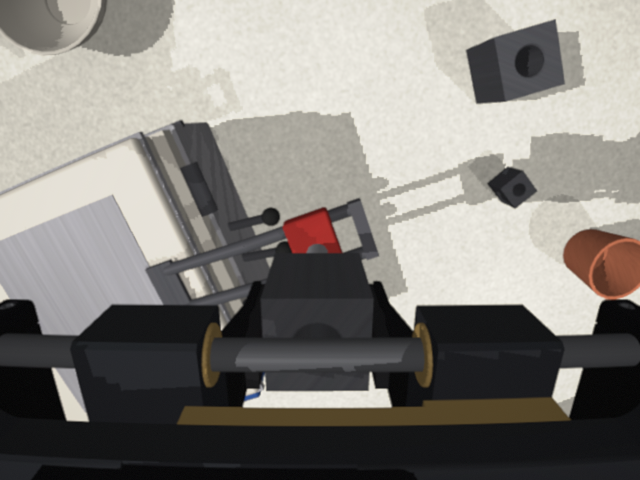

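The block is lined up over the post (wrist: post at u=318, block centre at u=317). I'll lower it slowly while watching the force.

```bash
python3 -m pendant '[[[-0.1,0.3,0],[0,0,0],0.8],[[0,0.3,0],[0,0,0],0.8],[[0,0.3,0],[0,0,0],0.8],[[0,0.2,0],[0,0,0],0.8],[[0,0,0],[0,0,0],0.8],[[0,0,0],[0,0,0],0.8]]'; python3 -m pendant '[[[0,0.2,0],[0,0,0],0.8],[[0,0.2,0],[0,0,0],0.8],[[0,0,0],[0,0,0],0.8],[[0,0,0],[0,0,0],0.8]]'
```

```text
time_s: 8.1
position: [0.5494, -0.005, 0.32]
tcp_rot: [[-0.997, -0.001, -0.082], [0.082, 0.0, -0.997], [0.001, -1.0, -0.0]]
force: [-0.0, 0.0, -4.3]
opening: 0.481
time_s: 8.43
position: [0.5494, -0.005, 0.3161]
tcp_rot: [[-0.997, -0.0, -0.082], [0.082, 0.0, -0.997], [0.0, -1.0, -0.0]]
force: [-0.4, -0.5, -4.8]
opening: 0.48
```

```bash
python3 -m pendant '[[[0,0.2,0.08],[0,0,0],0.8],[[0,0.2,0],[0,0,0],0.8],[[0,0.2,0],[0,0,0],0.8],[[0,0,0],[0,0,0],0.8],[[0,0,0],[0,0,0],0.8]]'; python3 -m pendant '[[[0,0.3,0],[0,0,0],0.8],[[0,0.3,0],[0,0,0],0.8],[[0,0.3,0],[0,0,0],0.8],[[0,0,0],[0,0,0],0.8],[[0,0,0],[0,0,0],0.8]]'
python3 - <<'E'
from h import *
c=bot.capture("scene"); crop(c,230,140,370,260,5.5,"s7.png")
E
```

```text
time_s: 8.85
position: [0.5493, -0.0059, 0.31]
tcp_rot: [[-0.997, -0.001, -0.082], [0.082, 0.0, -0.997], [0.001, -1.0, -0.0]]
force: [0.3, 0.9, -4.2]
opening: 0.479
time_s: 9.27
position: [0.5492, -0.0058, 0.3009]
tcp_rot: [[-0.997, -0.001, -0.082], [0.082, 0.0, -0.997], [0.001, -1.0, -0.0]]
force: [0.2, -0.0, -4.3]
opening: 0.48
```

View pics/s7.png

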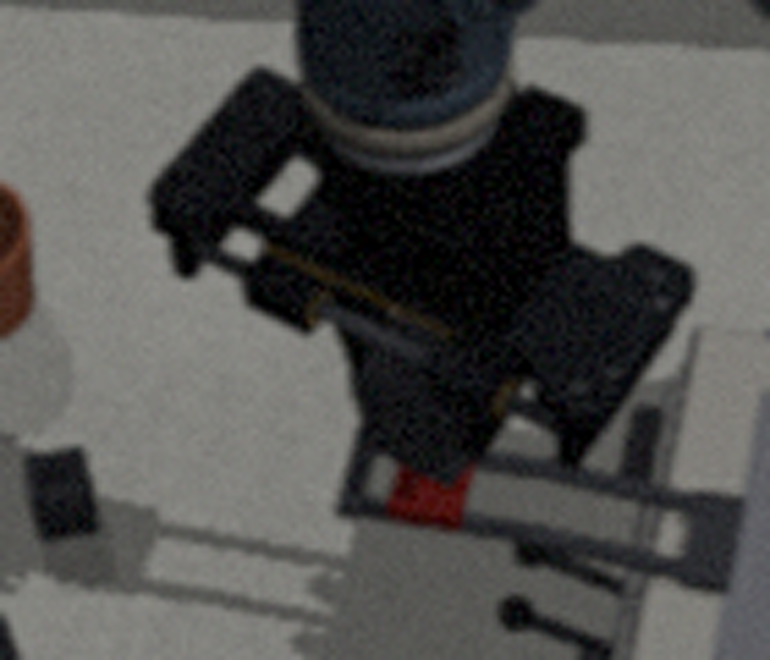

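The block is over the post and there is no contact force. Continuing down.

```bash
python3 -m pendant '[[[0,0.3,0],[0,0,0],0.8],[[0,0.3,0],[0,0,0],0.8],[[0,0.3,0],[0,0,0],0.8],[[0,0.3,0],[0,0,0],0.8],[[0,0,0],[0,0,0],0.8],[[0,0,0],[0,0,0],0.8]]'; python3 -m pendant '[[[0,0.15,0],[0,0,0],0.8],[[0,0.15,0],[0,0,0],0.8],[[0,0.15,0],[0,0,0],0.8],[[0,0,0],[0,0,0],0.8],[[0,0,0],[0,0,0],0.8]]'; python3 -m pendant '[[[0,0.1,0],[0,0,0],0.8],[[0,0.1,0],[0,0,0],0.8],[[0,0,0],[0,0,0],0.8],[[0,0,0],[0,0,0],0.8]]'
```

```text
time_s: 9.82
position: [0.5493, -0.0058, 0.2889]
tcp_rot: [[-0.997, -0.001, -0.082], [0.082, 0.0, -0.997], [0.001, -1.0, -0.0]]
force: [-1.1, 0.3, -4.2]
opening: 0.48
time_s: 10.23
position: [0.5493, -0.0059, 0.2846]
tcp_rot: [[-0.997, -0.0, -0.082], [0.082, 0.0, -0.997], [0.0, -1.0, -0.0]]
force: [1.0, -0.8, -5.2]
opening: 0.48
time_s: 10.57
position: [0.5494, -0.0058, 0.2827]
tcp_rot: [[-0.997, -0.0, -0.082], [0.082, 0.0, -0.997], [0.0, -1.0, -0.0]]
force: [-0.9, -0.5, -4.8]
opening: 0.478
```

```bash
python3 -m pendant '[[[0,0.1,0],[0,0,0],0.8],[[0,0,0],[0,0,0],0.8],[[0,0,0],[0,0,0],0.8]]'; python3 -m pendant '[[[0,0.1,0],[0,0,0],0.8],[[0,0,0],[0,0,0],0.8],[[0,0,0],[0,0,0],0.8]]'
```

```text
time_s: 10.82
position: [0.5494, -0.0059, 0.2817]
tcp_rot: [[-0.997, -0.0, -0.082], [0.082, 0.0, -0.997], [0.0, -1.0, -0.0]]
force: [0.3, -0.5, -4.5]
opening: 0.478
time_s: 11.07
position: [0.5493, -0.0059, 0.2807]
tcp_rot: [[-0.997, -0.0, -0.082], [0.082, 0.0, -0.997], [0.0, -1.0, -0.0]]
force: [0.6, 0.0, -4.6]
opening: 0.483
```

Run:
```python
from h import *
c=bot.capture("scene"); crop(c,270,180,350,250,9,"s8.png")
w=bot.capture("wrist"); crop(w,200,160,440,320,3,"w8.png")
```

```text
(no output)
```

View pics/w8.png

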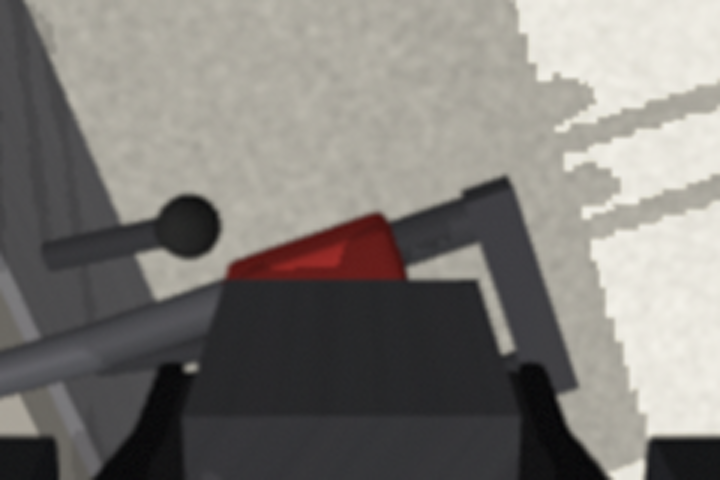

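View pics/s8.png

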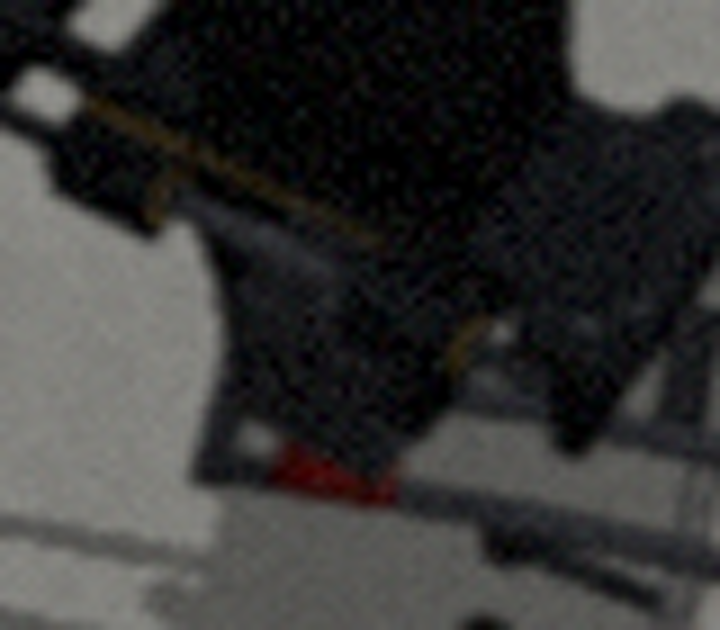

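The pictures show the block about 1 mm above the carriage. I'll finish in half-millimetre steps.

```bash
for i in 1; do python3 -m pendant '[[[0,0.05,0],[0,0,0],0.8],[[0,0,0],[0,0,0],0.8],[[0,0,0],[0,0,0],0.8]]'; done; python3 -m pendant '[[[0,0.05,0],[0,0,0],0.8],[[0,0,0],[0,0,0],0.8],[[0,0,0],[0,0,0],0.8]]'
```

```text
time_s: 11.42
position: [0.5494, -0.0058, 0.2802]
tcp_rot: [[-0.997, -0.0, -0.082], [0.082, -0.0, -0.997], [0.0, -1.0, 0.0]]
force: [-0.3, 0.4, -5.1]
opening: 0.482
time_s: 11.67
position: [0.5495, -0.0059, 0.2799]
tcp_rot: [[-0.997, 0.0, -0.082], [0.082, -0.0, -0.997], [-0.0, -1.0, 0.0]]
force: [-1.2, 0.8, -3.1]
opening: 0.479
```

```bash
python3 -m pendant '[[[0,0.05,0],[0,0,0],0.8],[[0,0,0],[0,0,0],0.8],[[0,0,0],[0,0,0],0.8]]'
```

```text
time_s: 11.92
position: [0.5495, -0.0059, 0.2799]
tcp_rot: [[-0.997, 0.001, -0.082], [0.082, -0.0, -0.997], [-0.001, -1.0, 0.0]]
force: [-1.4, 0.3, 1.6]
opening: 0.48
```

It is home: the force went from -5 to +1.6 N and the height stopped changing. I'll ease off slightly and release.

```bash
python3 -m pendant '[[[0,-0.05,0],[0,0,0],0.8],[[0,0,0],[0,0,0],0.8],[[0,0,0],[0,0,0],0.48],[[0,0,0],[0,0,0],0.4],[[0,0,0],[0,0,0],0.3],[[0,0,0],[0,0,0],0.2],[[0,0,0],[0,0,0],0.2],[[0,0,0],[0,0,0],0.2]]'
python3 - <<'E'
from h import *
w=bot.capture("wrist"); crop(w,140,120,500,400,2,"w9.png")
E
```

```text
time_s: 12.58
position: [0.5495, -0.0059, 0.2798]
tcp_rot: [[-0.997, 0.0, -0.082], [0.082, -0.0, -0.997], [-0.0, -1.0, 0.0]]
force: [-0.5, -0.2, 0.2]
opening: 0.771
```

View pics/w9.png

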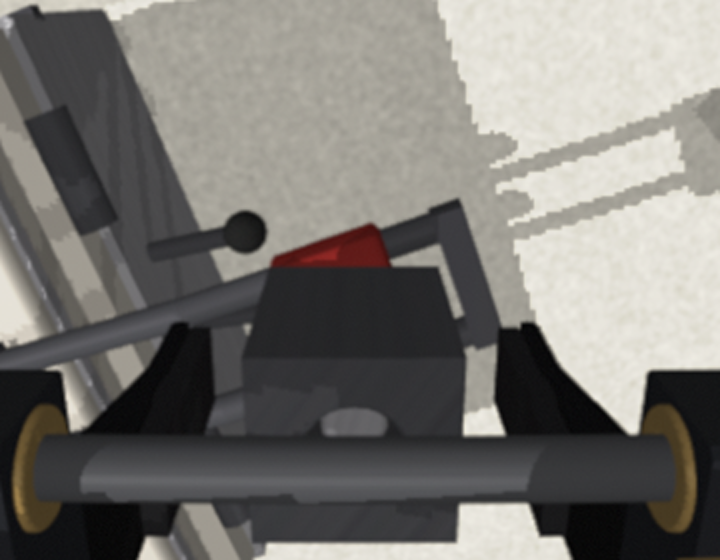

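Both fingers are clear and the post end shows inside the bore at crop (355,422). Now I'll raise the hand straight up and check.

```bash
python3 -m pendant '[[[0,-1,0],[0,0,0],0.2],[[0,-2,0],[0,0,0],0.2],[[0,-3,0],[0,0,0],0.2],[[0,-3,0],[0,0,0],0.2],[[0,-2.5,0],[0,0,0],0.2],[[2.5,0,0],[0,0,0],0.2],[[2.5,0,0],[0,0,0],0.2],[[0,0,0],[0,0,0],0.3],[[0,0,0],[0,0,0],0.3],[[0,0,0],[0,0,0],0.3]]'
python3 - <<'E'
from h import *
np.set_printoptions(precision=4,suppress=True)
s=bot.read_state();print(s["position"])
w=bot.capture("wrist"); cv2.imwrite("pics/w10.png",w["img"][:,:,::-1])
c=bot.capture("scene"); crop(c,270,160,480,310,3.6,"s10.png")
# handle: kiln frame
hm=np.array([.46205,.3131]);
E
```

```text
time_s: 13.47
position: [0.5001, -0.0019, 0.3956]
tcp_rot: [[-0.997, 0.002, -0.082], [0.082, -0.0, -0.997], [-0.002, -1.0, 0.0]]
force: [0.5, 0.3, -0.0]
opening: 0.717
[ 0.5001 -0.0019  0.3956]
```

View pics/w10.png

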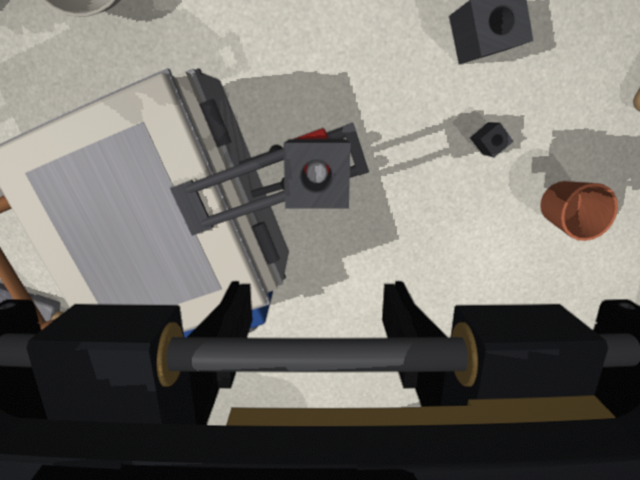

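View pics/s10.png

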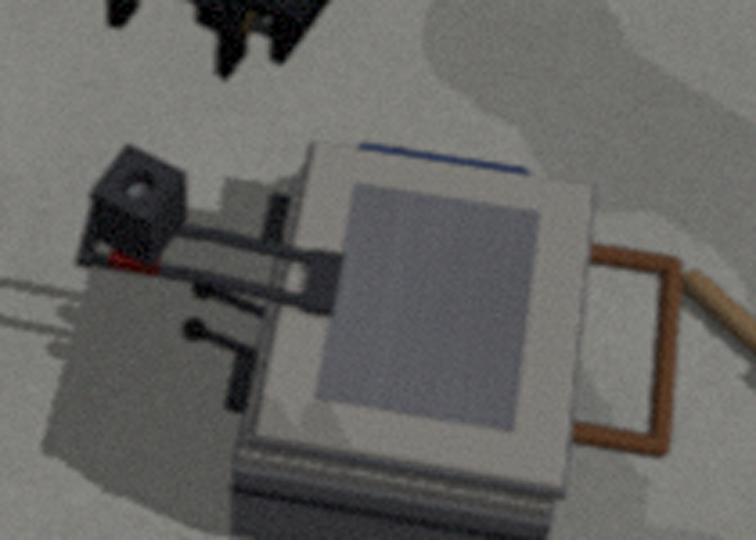

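The weight is seated: its underside meets the carriage, the post end is in the bore at wrist (316,175), and the lid is shut. Next is the handle.

```bash
python3 -m pendant '[[[0,0,0],[0,-0.116,0],0.3],[[0,0,0],[0,-0.116,0],0.3],[[0,0,0],[0,-0.117,0],0.3],[[-0.5,0,-3.5],[0,0,0],0.4],[[-0.5,0,-3.5],[0,0,0],0.4],[[-0.5,0,-3.5],[0,0,0],0.4],[[-0.5,0,-3.5],[0,0,0],0.4],[[-0.5,0,-3.5],[0,0,0],0.4],[[-0.5,0,-3.5],[0,0,0],0.4],[[-0.5,0,-3.5],[0,0,0],0.4],[[-0.5,0,-3.5],[0,0,0],0.4],[[-0.6,0,-3.4],[0,0,0],0.4],[[0,0,0],[0,0,0],0.4],[[0,0,0],[0,0,0],0.4],[[0,0,0],[0,0,0],0.4]]'
python3 - <<'E'
from h import *
np.set_printoptions(precision=4,suppress=True)
s=bot.read_state();print(s["position"],s["tcp_rot"])
w=bot.capture("wrist"); cv2.imwrite("pics/w11.png",w["img"][:,:,::-1])
print(pix(w,[.462,.313,.151]))
E
```

```text
time_s: 14.82
position: [0.4615, 0.3132, 0.3942]
tcp_rot: [[-0.964, -0.001, 0.264], [-0.264, -0.001, -0.964], [0.001, -1.0, 0.001]]
force: [0.5, 0.6, -0.7]
opening: 0.601
[0.4615 0.3132 0.3942] [[-0.9645 -0.0007  0.2642]
 [-0.2642 -0.001  -0.9645]
 [ 0.0009 -1.      0.0008]]
[318.586  213.8873]
```

View pics/w11.png

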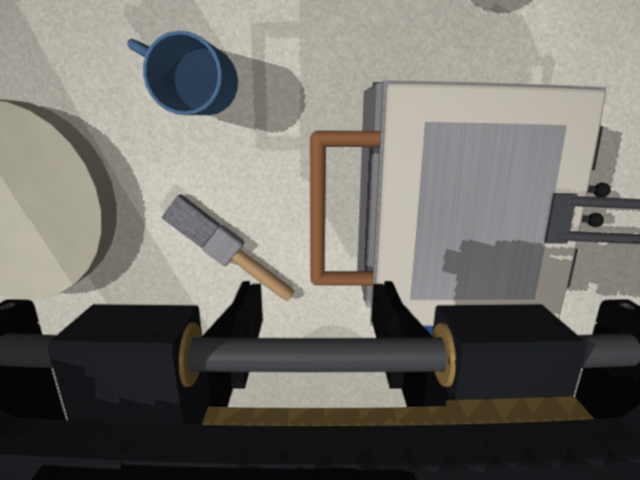

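The handle bar at (318,208) is directly below and parallel to the pads. Going down around it.

```bash
python3 -m pendant '[[[0,3.2,0],[0,0,0],0.4],[[0,3.2,0],[0,0,0],0.4],[[0,3.2,0],[0,0,0],0.4],[[0,3.2,0],[0,0,0],0.4],[[0,0,0],[0,0,0],0.4],[[0,0,0],[0,0,0],0.4]]'
python3 - <<'E'
from h import *
np.set_printoptions(precision=4,suppress=True)
s=bot.read_state();print(s["position"])
w=bot.capture("wrist"); cv2.imwrite("pics/w12.png",w["img"][:,:,::-1])
E
```

```text
time_s: 15.37
position: [0.4611, 0.3117, 0.2657]
tcp_rot: [[-0.965, -0.004, 0.262], [-0.262, -0.002, -0.965], [0.004, -1.0, 0.001]]
force: [0.5, 0.2, -0.5]
opening: 0.602
[0.4611 0.3117 0.2657]
```

View pics/w12.png

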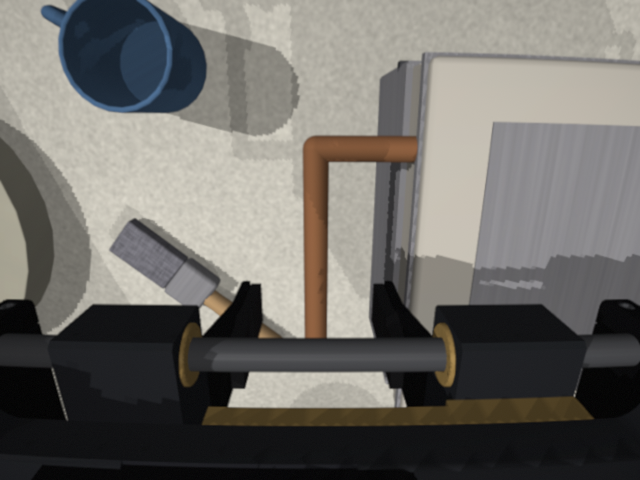

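```bash
python3 -m pendant '[[[0,2,0],[0,0,0],0.4],[[0,1.5,0],[0,0,0],0.4],[[0,1.2,0],[0,0,0],0.4],[[0,1,0],[0,0,0],0.4],[[0,0.6,0],[0,0,0],0.4],[[0,0,0],[0,0,0],0.4],[[0,0,0],[0,0,0],0.4]]'; python3 -m pendant '[[[0,0,0],[0,0,0],0.6],[[0,0,0],[0,0,0],0.7],[[0,0,0],[0,0,0],0.8],[[0,0,0],[0,0,0],0.9],[[0,0,0],[0,0,0],1],[[0,0,0],[0,0,0],1],[[0,0,0],[0,0,0],1],[[0,0,0],[0,0,0],1]]'
```

```text
time_s: 16.0
position: [0.4619, 0.3134, 0.2047]
tcp_rot: [[-0.965, 0.002, 0.263], [-0.263, 0.001, -0.965], [-0.002, -1.0, -0.0]]
force: [0.4, 0.2, -0.1]
opening: 0.601
time_s: 16.67
position: [0.4613, 0.3126, 0.2038]
tcp_rot: [[-0.964, 0.0, 0.264], [-0.264, -0.002, -0.964], [0.0, -1.0, 0.002]]
force: [0.4, -3.4, 1.5]
opening: 0.147
```

Gripped: the opening reads 12.8 mm on the 14 mm bar. I'll work out the arc increments in tool axes (lift = −y, towards the hinge = +z).

Run:
```python
import numpy as np
R=25.05;a=.0639
for k in range(12):
    t0,t1=a+.1*k,a+.1*(k+1)
    print(round(t1-a,2),np.round([-R*(np.sin(t1)-np.sin(t0))/4,-R*(np.cos(t1)-np.cos(t0))/4],3),"per row of 4")
```

```text
0.1 [-0.622  0.071] per row of 4
0.2 [-0.612  0.133] per row of 4
0.3 [-0.595  0.193] per row of 4
0.4 [-0.573  0.252] per row of 4
0.5 [-0.545  0.308] per row of 4
0.6 [-0.512  0.361] per row of 4
0.7 [-0.473  0.41 ] per row of 4
0.8 [-0.43   0.455] per row of 4
0.9 [-0.382  0.496] per row of 4
1.0 [-0.331  0.531] per row of 4
1.1 [-0.276  0.562] per row of 4
1.2 [-0.219  0.587] per row of 4
```

```bash
python3 -m pendant '[[[0,-0.3,0.03],[0,0,0],1],[[0,-0.3,0.04],[0,0,0],1],[[0,-0.62,0.07],[0,0,0],1],[[0,-0.62,0.07],[0,0,0],1],[[0,-0.62,0.07],[0,0,0],1]]'; python3 -m pendant '[[[0,-0.61,0.13],[0,0,0],1],[[0,-0.61,0.13],[0,0,0],1],[[0,-0.61,0.13],[0,0,0],1],[[0,-0.61,0.13],[0,0,0],1]]'
python3 - <<'E'
from h import *
c=bot.capture("scene"); crop(c,250,120,490,300,3.3,"s13.png")
E
```

```text
time_s: 17.08
position: [0.462, 0.3098, 0.2287]
tcp_rot: [[-0.965, -0.0, 0.264], [-0.264, -0.001, -0.965], [0.001, -1.0, 0.001]]
force: [3.6, -5.8, -4.7]
opening: 0.155
time_s: 17.42
position: [0.4632, 0.3047, 0.2532]
tcp_rot: [[-0.964, -0.0, 0.264], [-0.264, -0.002, -0.964], [0.001, -1.0, 0.002]]
force: [3.0, -6.8, -5.0]
opening: 0.15
```

View pics/s13.png

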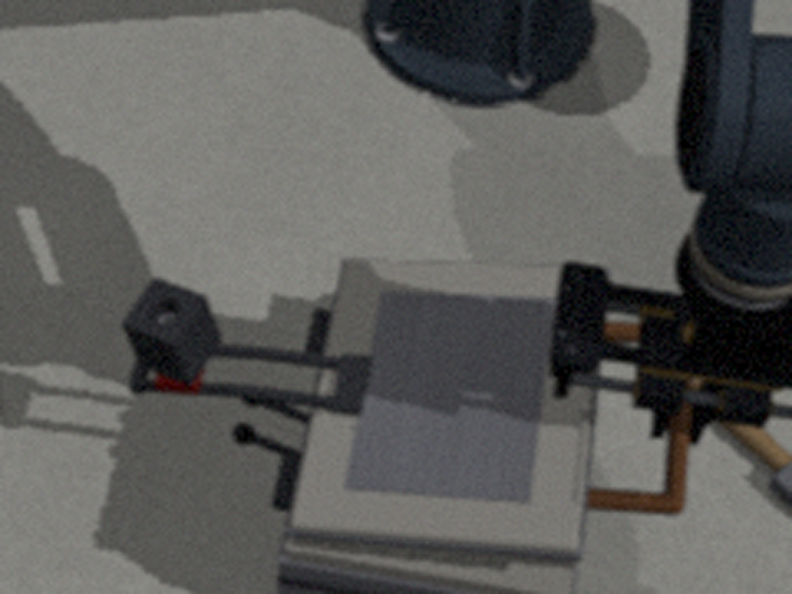

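The lid is rising smoothly and the weight is still seated. The forces are small. I'll bias slightly towards the hinge and continue.

```bash
python3 -m pendant '[[[0,-0.59,0.23],[0,0,0],1],[[0,-0.59,0.21],[0,0,0],1],[[0,-0.59,0.2],[0,0,0],1],[[0,-0.59,0.2],[0,0,0],1]]'; python3 -m pendant '[[[0,-0.57,0.26],[0,0,0],1],[[0,-0.57,0.26],[0,0,0],1],[[0,-0.57,0.25],[0,0,0],1],[[0,-0.57,0.25],[0,0,0],1]]'; python3 -m pendant '[[[0,-0.54,0.31],[0,0,0],1],[[0,-0.54,0.31],[0,0,0],1],[[0,-0.54,0.31],[0,0,0],1],[[0,-0.54,0.31],[0,0,0],1]]'
```

```text
time_s: 17.8
position: [0.4652, 0.2973, 0.277]
tcp_rot: [[-0.965, -0.001, 0.264], [-0.264, -0.0, -0.965], [0.001, -1.0, -0.0]]
force: [0.9, -3.8, -4.6]
opening: 0.15
time_s: 18.13
position: [0.4677, 0.2879, 0.2998]
tcp_rot: [[-0.965, -0.001, 0.264], [-0.264, 0.001, -0.965], [0.001, -1.0, -0.001]]
force: [-1.3, -0.0, -1.9]
opening: 0.154
time_s: 18.47
position: [0.4708, 0.2763, 0.3217]
tcp_rot: [[-0.965, -0.001, 0.264], [-0.264, 0.002, -0.965], [0.0, -1.0, -0.003]]
force: [-3.4, 4.3, 0.8]
opening: 0.149
```

```bash
python3 -m pendant '[[[0,-0.52,0.32],[0,0,0],1],[[0,-0.52,0.33],[0,0,0],1],[[0,-0.51,0.34],[0,0,0],1],[[0,-0.51,0.35],[0,0,0],1]]'; python3 -m pendant '[[[0,-0.48,0.39],[0,0,0],1],[[0,-0.47,0.4],[0,0,0],1],[[0,-0.47,0.41],[0,0,0],1],[[0,-0.47,0.41],[0,0,0],1]]'
python3 - <<'E'
from h import *
c=bot.capture("scene"); crop(c,230,80,490,300,3,"s14.png")
E
```

```text
time_s: 18.8
position: [0.4744, 0.2631, 0.3423]
tcp_rot: [[-0.965, -0.001, 0.264], [-0.264, 0.002, -0.965], [0.0, -1.0, -0.002]]
force: [-2.9, 3.1, 0.9]
opening: 0.151
time_s: 19.13
position: [0.4785, 0.2479, 0.3615]
tcp_rot: [[-0.965, -0.001, 0.264], [-0.264, 0.003, -0.965], [0.0, -1.0, -0.003]]
force: [-4.6, 5.2, 3.7]
opening: 0.145
```

View pics/s14.png

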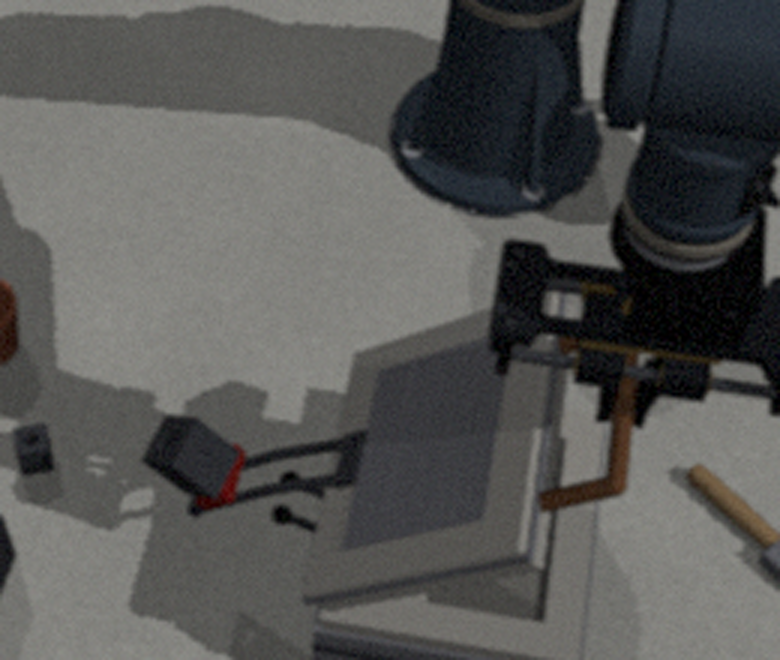

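Weight seated on the tilted carriage, lid at about 0.70 rad, and the vertical force has changed sign, so the lid is past balance. I'll keep guiding it gently to the stop.

```bash
python3 -m pendant '[[[0,-0.44,0.42],[0,0,0],1],[[0,-0.44,0.43],[0,0,0],1],[[0,-0.43,0.44],[0,0,0],1],[[0,-0.43,0.44],[0,0,0],1]]'; python3 -m pendant '[[[0,-0.4,0.47],[0,0,0],1],[[0,-0.39,0.48],[0,0,0],1],[[0,-0.38,0.49],[0,0,0],1],[[0,-0.37,0.49],[0,0,0],1]]';  python3 -m pendant '[[[0,-0.35,0.51],[0,0,0],1],[[0,-0.34,0.52],[0,0,0],1],[[0,-0.33,0.53],[0,0,0],1],[[0,-0.32,0.53],[0,0,0],1]]'
```

```text
time_s: 19.52
position: [0.483, 0.2311, 0.3791]
tcp_rot: [[-0.965, -0.001, 0.264], [-0.264, 0.003, -0.965], [0.0, -1.0, -0.003]]
force: [-4.3, 3.7, 4.8]
opening: 0.146
time_s: 19.85
position: [0.4882, 0.2119, 0.3944]
tcp_rot: [[-0.965, -0.001, 0.264], [-0.264, 0.001, -0.965], [0.0, -1.0, -0.001]]
force: [-4.2, 2.9, 4.0]
opening: 0.15
time_s: 20.18
position: [0.4938, 0.1913, 0.4075]
tcp_rot: [[-0.965, -0.001, 0.264], [-0.264, -0.0, -0.965], [0.001, -1.0, -0.0]]
force: [-4.8, 2.2, 4.0]
opening: 0.15
```

```bash
python3 -m pendant '[[[0,-0.29,0.55],[0,0,0],1],[[0,-0.28,0.56],[0,0,0],1],[[0,-0.27,0.56],[0,0,0],1],[[0,-0.2,0.4],[0,0,0],1],[[0,0,0],[0,0,0],1],[[0,0,0],[0,0,0],1]]'
python3 - <<'E'
from h import *
c=bot.capture("scene"); crop(c,230,80,490,300,3,"s15.png")
w=bot.capture("wrist"); cv2.imwrite("pics/w15.png",w["img"][:,:,::-1])
E
```

```text
time_s: 20.68
position: [0.4994, 0.1707, 0.4177]
tcp_rot: [[-0.965, -0.001, 0.263], [-0.263, -0.002, -0.965], [0.001, -1.0, 0.001]]
force: [-4.5, 0.5, 5.1]
opening: 0.148
```

View pics/s15.png

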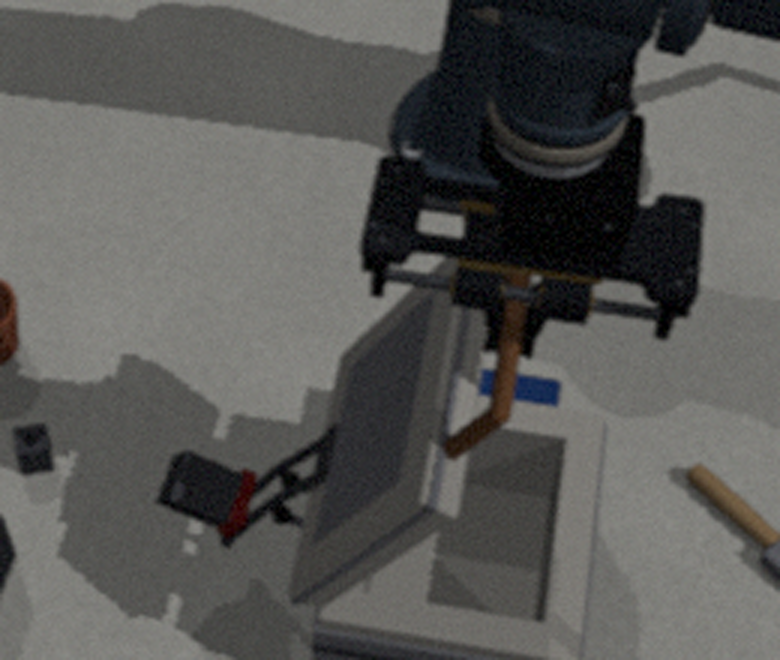

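View pics/w15.png

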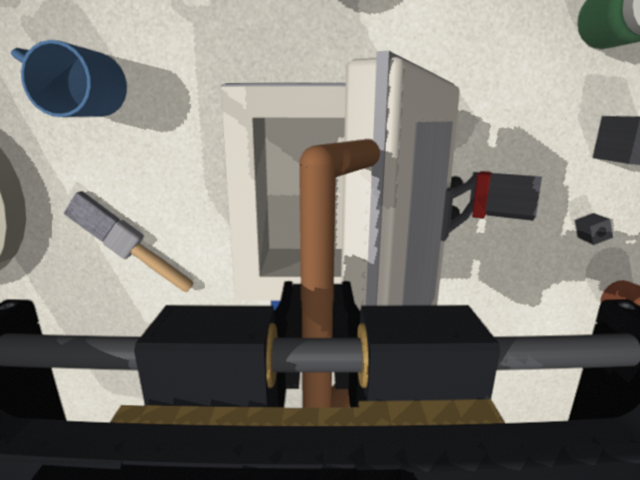

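At about 1.10 rad, the weight is still seated on the red carriage at wrist (480,195). A small guided move should reach the stop.

```bash
python3 -m pendant '[[[0,-0.12,0.29],[0,0,0],1],[[0,-0.12,0.29],[0,0,0],1],[[0,0,0],[0,0,0],1],[[0,0,0],[0,0,0],1]]'; python3 -m pendant '[[[0,-0.1,0.25],[0,0,0],1],[[0,0,0],[0,0,0],1],[[0,0,0],[0,0,0],1]]'
```

```text
time_s: 21.12
position: [0.5009, 0.1652, 0.42]
tcp_rot: [[-0.965, -0.001, 0.263], [-0.263, -0.002, -0.965], [0.001, -1.0, 0.002]]
force: [-5.8, 1.1, 4.5]
opening: 0.151
time_s: 21.37
position: [0.5016, 0.1627, 0.421]
tcp_rot: [[-0.965, -0.001, 0.263], [-0.263, -0.002, -0.965], [0.001, -1.0, 0.002]]
force: [-4.9, 0.2, 4.6]
opening: 0.152
```

```bash
python3 -m pendant '[[[0,-0.07,0.2],[0,0,0],1],[[0,0,0],[0,0,0],1],[[0,0,0],[0,0,0],1]]'; python3 -m pendant '[[[0,-0.06,0.15],[0,0,0],1],[[0,0,0],[0,0,0],1],[[0,0,0],[0,0,0],1]]'
```

```text
time_s: 21.62
position: [0.5021, 0.1609, 0.4218]
tcp_rot: [[-0.965, -0.001, 0.263], [-0.263, -0.002, -0.965], [0.001, -1.0, 0.001]]
force: [-5.8, -0.2, 5.0]
opening: 0.149
time_s: 21.87
position: [0.5025, 0.1594, 0.4223]
tcp_rot: [[-0.965, -0.001, 0.263], [-0.263, -0.002, -0.965], [0.001, -1.0, 0.002]]
force: [-6.0, 0.0, 5.5]
opening: 0.152
```

```bash
python3 -m pendant '[[[0,0,0],[0,0,0],0.8],[[0,0,0],[0,0,0],0.75],[[0,0,0],[0,0,0],0.7],[[0,0,0],[0,0,0],0.6],[[0,0,0],[0,0,0],0.5],[[0,0,0],[0,0,0],0.45],[[0,0,0],[0,0,0],0.45],[[0,0,0],[0,0,0],0.45],[[0,0,0],[0,0,0],0.45]]'
python3 - <<'E'
from h import *
w=bot.capture("wrist"); cv2.imwrite("pics/w16.png",w["img"][:,:,::-1])
E
```

```text
time_s: 22.62
position: [0.503, 0.1604, 0.4215]
tcp_rot: [[-0.965, 0.0, 0.264], [-0.264, 0.0, -0.965], [-0.0, -1.0, 0.0]]
force: [0.6, 0.2, 0.2]
opening: 0.544
```

View pics/w16.png

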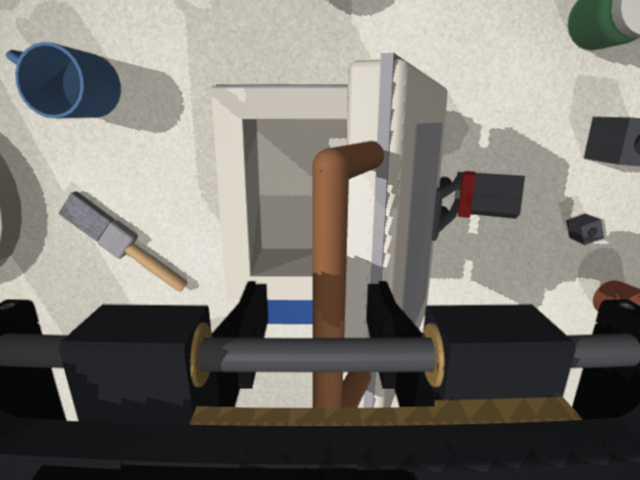

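The jaws are clear of the bar on both sides, the force is zero and the lid is staying open. Retreating straight up, then away.

```bash
python3 -m pendant '[[[0,-0.5,0.3],[0,0,0],0.45],[[0,-1,0],[0,0,0],0.45],[[0,-1.5,0],[0,0,0],0.45],[[0,-2,0],[0,0,0],0.45],[[0,-2,0],[0,0,0],0.45],[[0,-2,0],[0,0,0],0.45],[[0,0,0],[0,0,0],0.45],[[0,0,0],[0,0,0],0.45]]'
```

```text
time_s: 23.33
position: [0.5041, 0.1575, 0.5133]
tcp_rot: [[-0.965, 0.004, 0.264], [-0.264, 0.0, -0.965], [-0.004, -1.0, 0.001]]
force: [-0.0, -0.3, -1.0]
opening: 0.549
```

```bash
python3 -m pendant '[[[0,0,-1.5],[0,0,0],0.45],[[0,0,-3],[0,0,0],0.45],[[0,0,-3],[0,0,0],0.45],[[0,0,-3],[0,0,0],0.45],[[0,0,-3],[0,0,0],0.45],[[0,0,-1.5],[0,0,0],0.45],[[0,0,0],[0,0,0],0.45],[[0,0,0],[0,0,0],0.45],[[0,0,0],[0,0,0],0.45],[[0,0,0],[0,0,0],0.45],[[0,0,0],[0,0,0],0.45],[[0,0,0],[0,0,0],0.45]]'
python3 - <<'E'
from h import *
c=bot.capture("scene"); cv2.imwrite("pics/s17.png",c["img"][:,:,::-1]); crop(c,220,150,420,300,4,"s17c.png")
t=bot.capture("top"); cv2.imwrite("pics/t17.png",t["img"][:,:,::-1])
E
```

```text
time_s: 24.33
position: [0.4646, 0.3013, 0.5115]
tcp_rot: [[-0.965, -0.0, 0.262], [-0.262, -0.0, -0.965], [0.0, -1.0, 0.0]]
force: [0.3, 0.7, -0.8]
opening: 0.548
```

View pics/s17c.png

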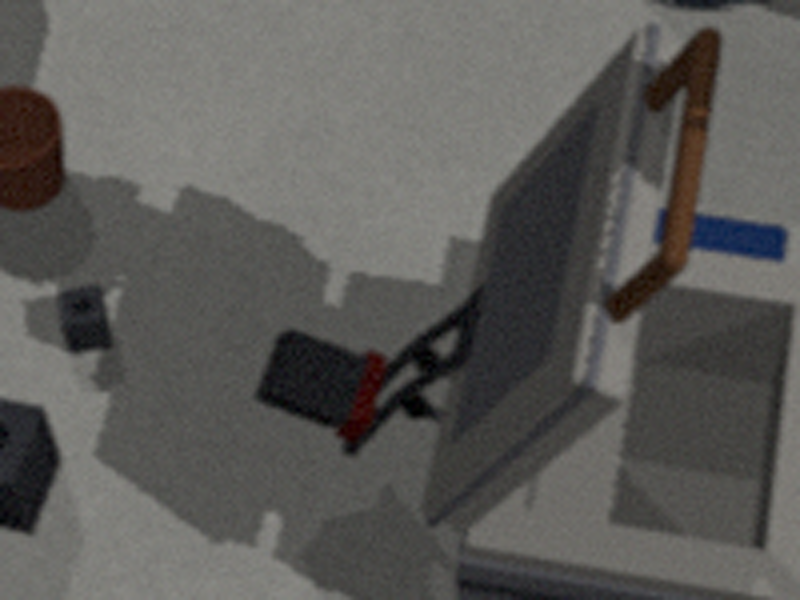

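View pics/t17.png

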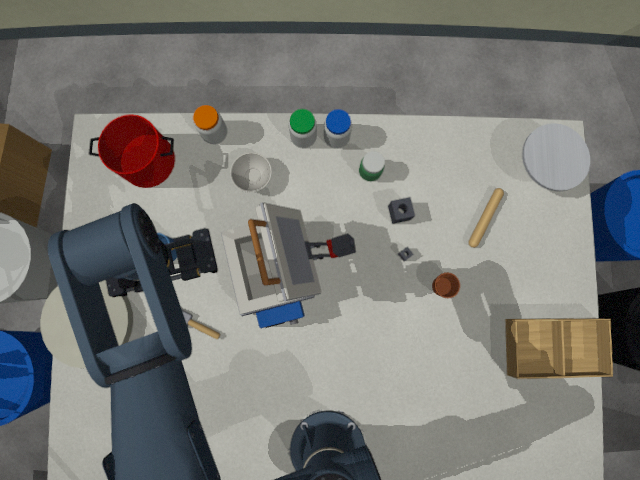

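The lid stands wide open by itself, the weight sits flush on the red carriage, and the other objects have not moved. One last check of the lid angle, then I'll hand in.

Run:
```python
from h import *
np.set_printoptions(precision=4,suppress=True)
c=bot.capture("scene");t=bot.capture("top")
a,e=tri([ray(c,220+708/4,150+40/4),ray(t,275,280)]);b,e2=tri([ray(c,220+678/4,150+260/4),ray(t,254,222)])
m=(a+b)/2;print(a,b,e,e2,m,"theta",np.arctan2(m[2]-.135,np.hypot(*(m[:2]-[.5284,.0720])))-.064)
s=bot.read_state();print(s["time_s"],s["force"])
print(bot.hand_in())
```

```text
[0.4431 0.1286 0.3656] [0.5671 0.1706 0.3648] [np.float64(0.01046720554572297), np.float64(0.010467205545722945)] [np.float64(0.004468493681273041), np.float64(0.004468493681272995)] [0.5051 0.1496 0.3652] theta 1.1684495933906445
24.5333 [-0.8091 -0.566   0.6077]
the job is handed in; nothing more can be done
None
```

I slipped the middle-sized weight down over the post until it sat fully home on the red carriage, with the lid still shut, and let go of it. I then gripped the lid by its handle, raised it past its balance point and guided it slowly to about its stop before releasing. The job was handed in at about 24.5 s.

- **Seating:** the wrist force went from −5 N to +1.6 N and the height stopped changing at contact. After I let go, the pictures showed the post end inside the bore.
- **Final pictures:** the lid rests wide open untouched, the weight is flush on the carriage, and I saw no other object moved. The robot is clear, with about zero force on it.
- **Lid angle:** my last estimate was about 1.17 rad, against a stop at 1.15. The hand-picked handle points in the two views missed each other by up to 10 mm, so that figure is only rough. It agrees with the arm's own position at release, about 1.14 rad.
- **Other disagreement:** the top, scene and wrist views differed by 2–3 mm on where the post was. The bore's clearance covered this, and I felt no contact on the way down.

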